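# Plug the test gauge into the air tank's quick coupler

## Robot

A 6-joint arm with a two-finger parallel gripper is mounted at the origin on a cart in front of the work surface, level with it; the furniture and walls round the work are solid. World frame = base frame: x ahead of the robot, y to its left, z up, the work surface at z = 0. Lengths are in mm, angles in rad, forces in N, time in s.
With the tool pointing down it reaches from about 275 to 850 mm from the base axis. Payload 19 kg.
Tool frame: the origin (TCP) lies on the centre line of the jaws, within the pads' length; the fingertips stand 8 mm ahead of it and the grasp point (between the pads) lies 11 mm behind it; z points along the fingers, y is the line along which they close (so a half turn about z gives the same grasp; the last joint's range is limited). The gripper opens to 85 mm and grips with 20 to 120 N. Pads are 22 mm wide; open, the fingers measure 114 mm over their backs; the gripper's body (76 mm by 85 mm) begins 54 mm behind the grasp point. The pads swing forward as they close: fully open they stand 13 mm farther back than shut.
Start: joints at [-1.446, 0.15, 1.437, -0, 1.554, -0.134], TCP at [147.129, -555.824, 204.967] pointing down, gripper open.
Joint ranges: [-2.8, 2.8], [-0.68, 2.1], [0.12, 2.68], [-1.39, 4.53], [0.16, 2.79], [-2.81, 2.81]. Speed limits (rad/s): [1.89, 1.89, 2.22, 3.01, 3.01, 3.01].

## Interface

Orientations are given as [roll, pitch, yaw] about the fixed x, y, z axes, in that order (R = Rz(yaw) Ry(pitch) Rx(roll)).
In Python, from plant import manip gives the robot as it stands. The module is installed in compiled form; this text tells all that it offers.
- The arm moves only by the shell command python3 -m creep 'ROWS' [FORCE]. ROWS is JSON, a list of rows, each a list of 7 numbers: the turn, a rotation vector about the tool's x, y, z in units of 0.08 rad (1.0 is 0.08 rad), then the shift along the tool's x, y, z in units of 0.025 m (1.0 is 0.025 m), then the closure, from -1 (fully open) to 1 (shut). A call has 1 to 10 rows; each row shifts and turns the commanded pose from where the row before left it, along the tool's axes as they then stand; what a row does not reach is not made up. A row lasts 1/12 s, in which the tool goes at most 41.7 mm and 7.16 degrees, less where a joint would pass 70% of its speed; a pose out of reach is approached as far as the arm can. A call with a number of a shift or a turn outside -1 to 1 is refused whole. A call with a gripper value outside its range is refused whole. The fingers move at their own pace and stop on an object; FORCE is the grip in N (left out, the last holds). Time passes only in rows, so rows that do not move let the fingers close. It gives the time, the measured TCP pose, the force, the opening and the grip force at its end, in the units of the state.
- manip.observe(): the state, without advancing time (a new reading comes with each control period).
- manip.read_camera(name): name is "scene" or "top"; returns a dict with "image" (420x560x3 uint8, blue, green, red), "fx", "fy", "cx", "cy" (pixels), "k1" (the pictures are not rectified: a ray, as slopes to the right and down, at radius r is drawn at 1 + k1 r^2 times it, then the intrinsics apply), "eye" and "attitude" of the camera in the world. Camera axes: x right, y up, looking along -z (the intrinsics and any distortion apply to the point x, -y, -z); pixel columns grow to the right and rows downward; lengths in mm; the calibration is good to about 2 mm. A picture is of the moment at which its call begins. There is no depth.
- manip.finish_job(): hands the job in; it is judged then, once.
The state is a dict: "time": time; "joints": joint angles; "qvel": joint speeds; "joint_torque": joint torques, N m; "tool_pos": TCP position; "ee_rot": TCP orientation; "contact_force": force on the tool from outside, world axes, zero at the start; "wrist_torque": the same for the moment, N m; "finger_gap": finger opening in mm; "gripper_force": force on a finger pad.
Only numpy, scipy, OpenCV 4.12 (cv2) and the standard library are available. Lean on these libraries where they do the work, as an engineer would, in place of code of your own. Each camera call takes 0.05 s, during which the arm holds its last target. There are 200 camera calls.

## Task

The quick coupler on the red air tank has snapped shut with nothing in it. Pull its sleeve back (down, away from the mouth) until it stays back by itself; then take the pressure gauge from the rack and push its plug straight down, fully home, so that the sleeve springs forward and locks it. Leave the gauge upright with its dial facing forward, away from the tank, and do not shift the other fittings or tools.

Things in the scene. Friction and masses are not known exactly. Their poses are not given: they have to be found in the camera images.
- air_tank: Portable red air tank (100 mm across, 260 mm long, top 116 mm high, handle to 151 mm) strapped on a flat dark skid 235 mm wide, fixed to the table. Origin: on the table, under the coupler's axis. z up; +x points level from the coupler to the middle of the tank (tank axis 140 mm away, along y), so -x is the front.
- socket_mouth (a point): Centre of the coupler's open mouth, 100 mm above the table, axes as the tank's. The coupler stands upright on a block (top at 37 mm). Bore 24.5 mm across with a 2 mm conical lead-in; flat rim 34 mm across. Four locking segments lie 10 to 14 mm below the rim: while the sleeve is forward they stick into the bore and no plug can pass.
- sleeve (a joint): Travel of the coupler's ribbed steel sleeve in m: 0 forward (up), 0.010 fully back (down); its spring rises from 5 to 11 N. Pulled past 0.0078, an ejector pops up in the bore and holds it back: let go, it rests at about 0.0073. A plug pushed in drives the ejector down; at full depth the segments drop into the plug's groove and the sleeve springs to 0 and locks it.
- sleeve_grip (a point): Point on the coupler's axis at the height to grip the sleeve, 12 mm below the rim while the sleeve is forward; moves with the sleeve. The sleeve is 45 mm across from 2 to 27 mm below the rim; at its lower end, 29 to 36 mm below the rim, is a collar 52 mm across that fingertips can bear down on. Under the collar 27 mm are free down to the block.
- gauge: Pressure gauge, about 0.24 kg, loose, upright with its plug in a hole of the rack, turned up to 0.6 rad. Origin: centre of the plug's tip; z up the plug's axis, dial facing -x. Steel plug 22 mm across with a groove; brass hex 31 mm across from 24 to 34 mm above the tip, which rests on the rack and, with the plug home, is within 1.5 mm of the coupler's rim. Pushing it home takes about 12 N.
- gauge_grip (a point): Centre of the gauge's case, on the axis 74 mm above the plug's tip. The case is an upright disc in a black rubber boot, 62 mm across and 32 mm thick from front to back; grip it front to back. Axes as the gauge's.
- gauge_dial (a point): Centre of the white dial, on the front of the boot: 74 mm above the plug's tip and 16 mm in front (-x) of its axis.
- tank_centre (a point): Centre of the tank, 140 mm behind the coupler's axis and 66 mm above the table.
- rack: Wooden block 70 x 235 x 40 mm fixed to the table, origin under its centre, long along its y, with three holes in its top at y = -80, 0 and 80 mm. The three fittings stand in them in any order, plug tips 16 mm above the table.
- nozzle: Brass blow nozzle with the same plug, 102 mm tall, standing in the rack (origin at its plug's tip). Leave it.
- blank: Blanking plug with a yellow ribbed cap, 59 mm tall, standing in the rack (origin at its plug's tip). Leave it.
- oil: Oil bottle with a spout, 43 mm across, 142 mm tall, standing behind the rack (origin under its centre). Leave it.
- driver: Screwdriver with an orange handle, 202 mm long, lying on the table (origin under its middle). Leave it.
- block: Steel setting block with holes, 51 x 76 x 25 mm, lying at the front of the table (origin under its centre). Leave it.
Not all that is in view belongs to the job. Of the things that look like the gauge, the largest one is meant.

How it is judged (in metres and radians):
On the way, in this order (a step that is already met when the one before it is completed fails the run):
1. the empty coupler's sleeve stays back (over 6 mm) with the hand more than 80 mm away from it (value of joint sleeve above 0.006 m and distance between the grasp point and sleeve_grip above 0.08 m), for 0.2 s.
2. the gauge's plug is fully home in the coupler and the sleeve has sprung forward (z of gauge in the frame of socket_mouth below -0.0205 m and horizontal distance between gauge and socket_mouth below 0.004 m and value of joint sleeve below 0.002 m), for 0.2 s.
At the end, for the whole second after the job is handed in: The gauge's plug is in the coupler, its tip at least 20.5 mm below the rim and within 4 mm of the axis; the sleeve is forward (under 2 mm); the gauge stands upright within 0.2 rad, at rest, its dial facing away from the tank within 45 degrees (all of step 2 and angle between gauge's own z axis and vertical below 0.2 rad and x of tank_centre in the frame of gauge above 0.099 m and linear speed of gauge below 0.02 m/s); the robot touches nothing.
It fails at once if the blow nozzle or the blanking plug is moved more than 30 mm (distance of any of nozzle, blank from where it was at the start of the episode above 0.03 m).
It fails at once if the oil bottle, the screwdriver or the setting block is moved more than 30 mm (distance of any of oil, driver, block from where it was at the start of the episode above 0.03 m).
It also fails if it takes over 51 s, if anything falls off the work surface, if the arm or the gripper's body presses on something with over 40 N, if the wrist force passes 120 N, or if a joint passes its speed limit or range.

## Working session

There is one attempt and no reset: what is moved stays moved. The work goes in short steps, Python scripts to look and compute and a shell command to move; the robot and the scene stay as the last step left them, time stands still between calls to the robot, and variables do not carry over. Pictures are saved under pics/ and viewed, at most 10 in all, crops included, and the job is handed in when it is done.

```bash
mkdir -p pics
python3 - <<'E'
from plant import manip
import cv2
for n in("scene","top"):
    c=manip.read_camera(n); cv2.imwrite(f"pics/{n}0.png",c["image"])
    print({k:v for k,v in c.items() if k!="image"})
print(manip.observe())
E
```

```text
{'fx': 522.8186901686297, 'fy': 522.8186901686297, 'cx': 284.12047357355993, 'cy': 207.41121250747327, 'k1': -0.0602238387048179, 'eye': array([ 19.1116776 , 732.50162882, 954.18458115]), 'attitude': array([ 8.30028006e-01,  7.75933257e-04, -2.50330901e+00])}
{'fx': 426.44987063689064, 'fy': 426.44987063689064, 'cx': 283.668083320919, 'cy': 207.49643005273126, 'k1': -0.08550695506665892, 'eye': array([ 391.2290428 ,  -26.49928022, 1273.87032426]), 'attitude': array([ 0.12945554,  0.02156088, -1.56522135])}
{'time': 0.1, 'joints': array([-1.44596043e+00,  1.50937301e-01,  1.43792136e+00, -9.80943667e-06,
        1.55378314e+00, -1.33987121e-01]), 'qvel': array([-0.00133651, -0.00015443, -0.00205933, -0.00027893,  0.00062324,
       -0.00052419]), 'joint_torque': array([ 4.58580034e-03, -7.14379978e+01, -5.71801186e+01, -1.97858208e-05,
        6.96434217e-03,  2.82804240e-05]), 'tool_pos': array([ 147.12297758, -555.62157433,  204.45780212]), 'ee_rot': array([-3.14055160e+00, -1.30431492e-04,  2.58823125e-01]), 'contact_force': array([ 0.40640354,  0.20540887, -0.0528358 ]), 'wrist_torque': array([ 0.0054103 ,  0.00136419, -0.0335722 ]), 'gripper_force': 0.0, 'finger_gap': 85.32067283524152}
```

View pics/scene0.png

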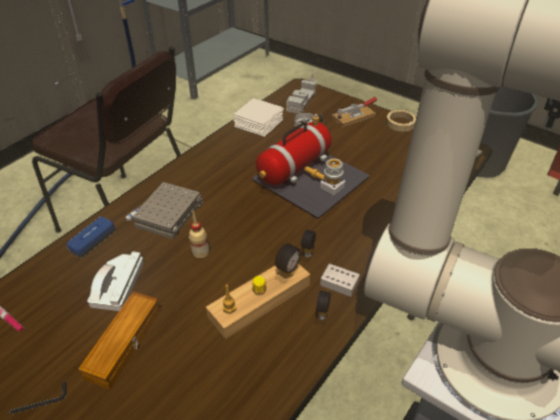

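View pics/top0.png

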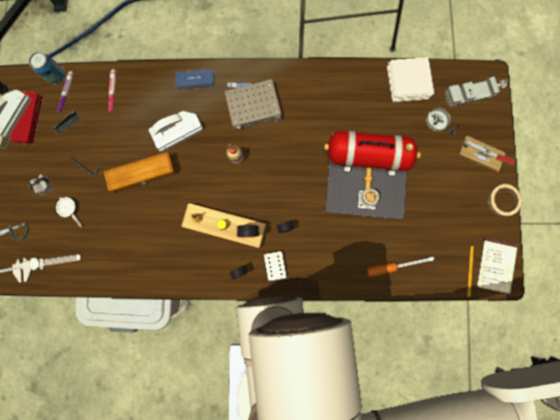

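Both views show the rack at about scene (258,290) and top (224,226). The coupler mouth is at scene (334,163) and top (370,196). There are three gauge-like objects in the scene view: (288,258) in the rack and the largest, (308,240) loose, and (323,303) loose. The rack one fits the description, and I'll confirm it in an enlarged crop.

```bash
cat > h.py <<'E'
import numpy as np, cv2
from scipy.spatial.transform import Rotation as Rn
from scipy.optimize import least_squares
def R(c): return Rn.from_euler('xyz',c["attitude"]).as_matrix()
def K(c): return np.array([[c["fx"],0,c["cx"]],[0,c["fy"],c["cy"]],[0,0,1.]])
def proj(c,P):
    p=(np.atleast_2d(P)-c["eye"])@R(c)*[1,-1,-1]
    return cv2.projectPoints(p[:,None],np.zeros(3),np.zeros(3),K(c),np.array([c["k1"],0,0,0]))[0][:,0]
def ray(c,uv):
    s=cv2.undistortPointsIter(np.array([[uv]],float),K(c),np.array([c["k1"],0,0,0.]),None,None,(3,60,1e-9))[0,0]
    return R(c)@np.array([s[0],-s[1],-1])
def atz(c,uv,z):
    d=ray(c,uv); return c["eye"]+d*(z-c["eye"][2])/d[2]
def tri(cs,uvs):
    return least_squares(lambda P:np.concatenate([proj(c,P)[0]-u for c,u in zip(cs,uvs)]),[400,0,50]).x
E
python3 - <<'E'
import cv2,numpy as np
s=cv2.imread("pics/scene0.png");t=cv2.imread("pics/top0.png")
def z(i,x,y,w,h,k): return cv2.resize(i[y:y+h,x:x+w],(400,300),interpolation=cv2.INTER_CUBIC)
m=np.vstack([np.hstack([z(s,200,225,140,105,0),z(t,175,185,133,100,0)]),np.hstack([z(s,290,135,80,60,0),z(t,320,160,100,75,0)])])
cv2.imwrite("pics/crop1.png",m)
E
```

```text
(no output)
```

View pics/crop1.png

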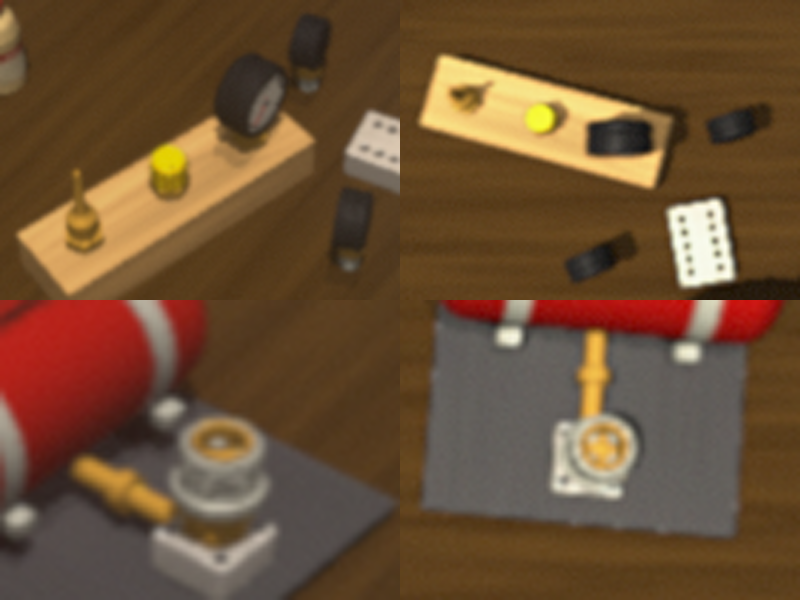

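The crop confirms it. The rack item, centred at scene (288,258) and top (248,231), is clearly the largest and has its plug in the hole; the other two stand loose and are smaller. The coupler rim centre is at scene (334.2,163.0) and top (371,196.8).

```bash
cat > m.py <<'E'
from h import *
from plant import manip
import pickle
S=manip.read_camera("scene");T=manip.read_camera("top")
pickle.dump((S,T),open("cams.pkl","wb"))
def both(n,u,v,z):
    P=tri([S,T],[u,v]); print(n,P.round(1),"err",[ (proj(c,P)[0]-q).round(1) for c,q in((S,u),(T,v))],"z-fixed S",atz(S,u,z)[:2].round(1),"T",atz(T,v,z)[:2].round(1))
both("mouth",(334.2,163),(371,196.8),100)
both("gauge",(287.9,258.3),(248.2,230.6),90)
def t(x,y,x0,y0,w,ox=0,oy=0): k=w/400; return (x0+(x-ox)*k,y0+(y-oy)*k)
tr=lambda x,y:t(x,y,175,185,133,400,0); tc=lambda x,y:t(x,y,320,160,100,400,300)
A=[atz(T,tr(*p),40)[:2] for p in((437,55),(672,117),(657,188),(419,124))]
print("rack",np.mean(A,0),[np.linalg.norm(A[i]-A[(i+1)%4]).round(1) for i in range(4)],"yaw long", np.degrees(np.arctan2(*(A[1]-A[0])[::-1])))
B=[atz(T,tc(*p),3)[:2] for p in((422,508),(735,536))]
print("skid",np.linalg.norm(B[1]-B[0]),np.degrees(np.arctan2(*(B[1]-B[0])[::-1])))
C=[atz(T,p,66)[:2] for p in((326,150),(417,154))]
print("tank",C,np.degrees(np.arctan2(*(C[1]-C[0])[::-1])))
D=[atz(T,tr(*p),121)[:2] for p in((588,137),(652,136))]
print("boot",D,np.linalg.norm(D[0]-D[1]),np.degrees(np.arctan2(*(D[1]-D[0])[::-1])))
E
python3 m.py
```

```text
mouth [ 576.  -243.9   95.1] err [array([0.2, 0. ]), array([-0.1, -0.2])] z-fixed S [ 573.4 -238.1] T [ 574.6 -243.3]
gauge [480.   98.8  83.9] err [array([-0.2, -0. ]), array([0.1, 0.2])] z-fixed S [476.4 103.1] T [480.   98.4]
rack [499.36654314 176.8627256 ] [np.float64(239.3), np.float64(69.9), np.float64(241.1), np.float64(69.7)] yaw long -104.51663753811435
skid 235.6479658454038 -94.99364244476266
tank [array([ 717.35403824, -121.79662436]), array([ 706.61655723, -387.261177  ])] -92.31623079275477
boot [array([477.67697852, 124.31130169]), array([478.85419387,  66.35964422])] 57.9636130662784 -88.83626804910173
```

The gauge at (480,99) agrees with the rack hole computed as (479,99). The mouth is at about (574.5,-242) and the tank yaw is about -0.09. I'll move above the coupler now.

```bash
python3 -m creep '[[0,0,1,1,-0.8,0,-1],[0,0,1,1,-0.8,0,-1],[0,0,1,1,-0.8,0,-1],[0,0,1,1,-0.8,0,-1],[0,0,0.3,1,-0.9,0,-1],[0,0,0,1,-0.9,0,-1],[0,0,0,1,-0.9,0,-1],[0,0,0,1,-0.9,0,-1],[0,0,0,1,-0.9,0,-1],[0,0,0,1,-0.9,0,-1]]' 40
cat > d.py <<'E'
import sys
from h import *
from plant import manip
# target x y z yaw -> units in tool axes
o=manip.observe();a=[float(v) for v in sys.argv[1:]]
M=Rn.from_euler('xyz',o["ee_rot"]);G=Rn.from_euler('xyz',[np.pi,0,a[3]])
print("t",o["time"],"pos",o["tool_pos"].round(1),o["ee_rot"].round(3),"F",o["contact_force"].round(1),"gap",o["finger_gap"].round(1),"j",o["joints"].round(2))
print("turn units",((M.inv()*G).as_rotvec()/.08).round(2),"shift now",(M.inv().apply(np.array(a[:3])-o["tool_pos"])/25).round(2),"shift after turn",(G.inv().apply(np.array(a[:3])-o["tool_pos"])/25).round(2))
E
python3 d.py 574.5 -242 190 -0.087
```

```text
time: 1.03
tool_pos: [396.3, -339.4, 205.0]
ee_rot: [3.142, -0.0, -0.085]
contact_force: [0.7, -0.4, -0.4]
finger_gap: 85.5
gripper_force: 0.0Traceback (most recent call last):
  File "d.py", line 7, in <module>
    print("t",o["time"],"pos",o["tool_pos"].round(1),o["ee_rot"].round(3),"F",o["contact_force"].round(1),"gap",o["finger_gap"].round(1),"j",o["joints"].round(2))
                                                                                                                ^^^^^^^^^^^^^^^^^^^^^
AttributeError: 'float' object has no attribute 'round'
```

```bash
sed -i 's/o\["finger_gap"\].round(1)/round(o["finger_gap"],1)/' d.py
python3 -m creep '[[0,0,0,1,-0.65,0.1,-1],[0,0,0,1,-0.65,0.1,-1],[0,0,0,1,-0.65,0.1,-1],[0,0,0,1,-0.65,0.1,-1],[0,0,0,1,-0.65,0.1,-1],[0,0,0,1,-0.65,0.1,-1],[0,0,0,0.75,-0.6,0,-1],[0,0,0,0,0,0,-1],[0,0,0,0,0,0,-1]]'
python3 d.py 574.5 -242 140 -0.087
python3 - <<'E'
import cv2,numpy as np
from h import *
from plant import manip
S=manip.read_camera("scene");T=manip.read_camera("top")
o=manip.observe();P=o["tool_pos"]
th=np.linspace(0,6.28,60)
def circ(c,im,x,y,z,r,col,k,ox,oy):
    p=proj(c,np.c_[x+r*np.cos(th),y+r*np.sin(th),0*th+z]); cv2.polylines(im,[((p+.5-[ox,oy])*k).astype(int)],True,col,1)
out=[]
src=[(S,cv2.imread("pics/scene0.png"),304,140),(T,cv2.imread("pics/top0.png"),341,170)]
for c,i,ox,oy in src:
    im=cv2.resize(i[oy:oy+60,ox:ox+60],(400,400),interpolation=cv2.INTER_CUBIC)
    for z,r in((100,17),(67.5,26)): circ(c,im,574.5,-242,z,r,(0,255,0),400/60,ox,oy)
    out.append(im)
cv2.imwrite("pics/ov.png",np.hstack(out))
E
```

```text
time: 1.78
tool_pos: [573.5, -242.2, 189.3]
ee_rot: [-3.141, 0.001, -0.083]
contact_force: [-0.3, -0.0, -0.7]
finger_gap: 85.8
gripper_force: 0.0
t 1.7833 pos [ 573.5 -242.2  189.3] [-3.141e+00  1.000e-03 -8.300e-02] F [-0.3 -0.  -0.7] gap 85.8 j [-0.52  0.26  1.34  0.    1.54  1.13]
turn units [-0.01  0.01  0.05] shift now [ 0.04 -0.01  1.97] shift after turn [ 0.04 -0.01  1.97]
```

View pics/ov.png

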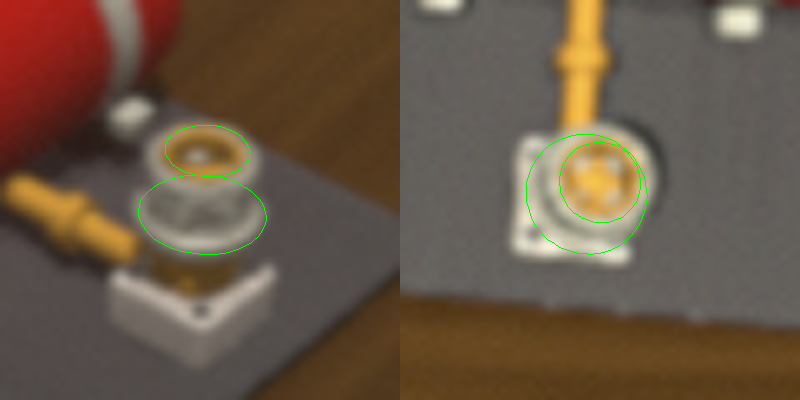

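The overlay fits within about 1 mm: the brass rim at scene (206,151) and top (600,181) in the crop matches the model circle. I'll descend and grip the sleeve.

```bash
python3 -m creep '[[0,0,0,0,0,1,-1],[0,0,0,0,0,1,-1],[0,0,0,0,0,1,-1],[0,0,0,0,0,0.8,-1],[0,0,0,0.04,0,0.4,-1],[0,0,0,0,0,0,-1]]' 40
python3 -m creep '[[0,0,0,0,0,0,0.6],[0,0,0,0,0,0,0.6],[0,0,0,0,0,0,0.6],[0,0,0,0,0,0,0.6],[0,0,0,0,0,0,0.6],[0,0,0,0,0,0,0.6],[0,0,0,0,0,0,0.6],[0,0,0,0,0,0,0.6]]' 40; python3 d.py 574.5 -242 74 -0.087
```

```text
time: 2.38
tool_pos: [572.6, -243.3, 83.2]
ee_rot: [-3.14, 0.003, -0.086]
contact_force: [0.1, 0.0, -0.3]
finger_gap: 85.7
gripper_force: 0.0
time: 3.05
tool_pos: [573.9, -243.0, 85.1]
ee_rot: [-3.141, 0.0, -0.085]
contact_force: [-0.5, 0.7, 0.8]
finger_gap: 17.3
gripper_force: 0.0
t 3.05 pos [ 573.9 -243.    85.1] [-3.141  0.    -0.085] F [-0.5  0.7  0.8] gap 17.3 j [-0.52  0.31  1.48  0.    1.34  1.13]
turn units [-0.    0.    0.02] shift now [ 0.02 -0.04  0.44] shift after turn [ 0.02 -0.04  0.44]
```

Run:
```python
import cv2,numpy as np
from h import *
from plant import manip
S=manip.read_camera("scene");T=manip.read_camera("top");P=manip.observe()["tool_pos"]
print(proj(S,P),proj(T,P))
z=lambda i,x,y:cv2.resize(i[y:y+120,x:x+100],(400,480),interpolation=cv2.INTER_CUBIC)
cv2.imwrite("pics/c2.png",np.hstack([z(S["image"],284,90),z(T["image"],320,120)]))
```

```text
[[334.69441319 166.43307858]] [[369.9677047  197.87633356]]
```

View pics/c2.png

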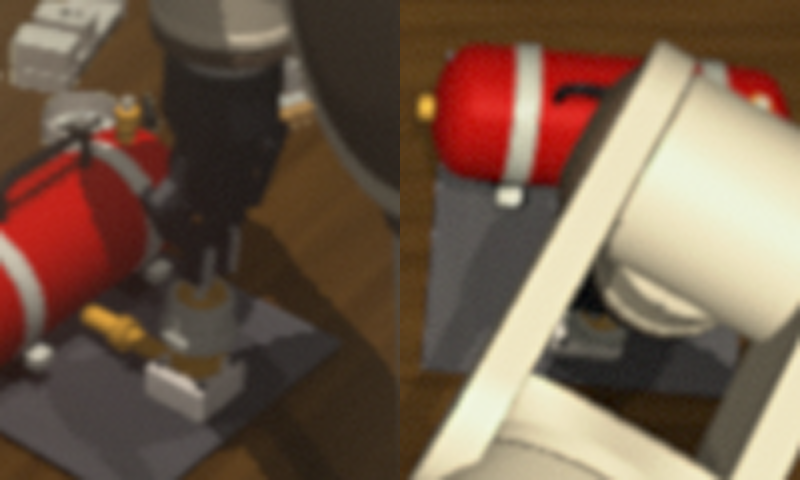

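The fingers appear to sit at the coupler's rim, around crop (208,270), rather than around the sleeve. A brighter, larger view will settle it.

Run:
```python
import cv2,numpy as np
from h import *
from plant import manip
S=manip.read_camera("scene");o=manip.observe();P=o["tool_pos"]
i=np.clip(255*(S["image"]/255.)**.5,0,255).astype(np.uint8)
ox,oy,k=304,120,10
im=cv2.resize(i[oy:oy+60,ox:ox+60],(600,600),interpolation=cv2.INTER_CUBIC)
th=np.linspace(0,6.28,60)
for z,r in((100,17),(67.5,26)):
    p=proj(S,np.c_[574.5+r*np.cos(th),-242+r*np.sin(th),0*th+z]); cv2.polylines(im,[((p+.5-[ox,oy])*k).astype(int)],True,(0,255,0),1)
M=Rn.from_euler('xyz',o["ee_rot"])
for y,c in((-8.6,(0,0,255)),(8.6,(255,0,0))):
    p=proj(S,P+M.apply([[0,y,8],[0,y,-40]])); p=((p+.5-[ox,oy])*k).astype(int); cv2.line(im,tuple(map(int,p[0])),tuple(map(int,p[1])),c,1)
cv2.imwrite("pics/c3.png",im)
```

```text
(no output)
```

View pics/c3.png

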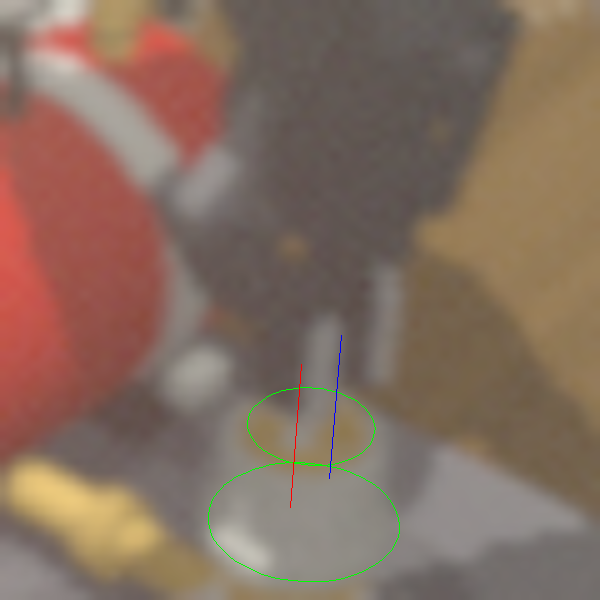

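```bash
for i in 1 2; do python3 -m creep '[[0,0,0,0,0,0.1,0.6],[0,0,0,0,0,0.1,0.6]]'; done
python3 - <<'E'
from h import *
import pickle
S,T=pickle.load(open("cams.pkl","rb"))
print("base axis S",proj(S,[[0,0,0],[0,0,200]]).round(),"T",proj(T,[[0,0,0],[0,0,200]]).round())
P=np.array([574,-243,100.])
print("S jac x,y,z",(proj(S,[P+[10,0,0],P+[0,10,0],P+[0,0,10]])-proj(S,P)).round(2).tolist())
E
```

```text
time: 3.37
tool_pos: [574.0, -243.1, 79.9]
ee_rot: [-3.142, -0.0, -0.085]
contact_force: [-0.5, 0.2, 0.3]
finger_gap: 17.2
gripper_force: 0.0
time: 3.53
tool_pos: [573.8, -243.0, 74.6]
ee_rot: [-3.141, 0.0, -0.085]
contact_force: [0.1, 0.5, -0.0]
finger_gap: 17.0
gripper_force: 0.0
base axis S [[502. 359.]
 [533. 299.]] T [[283. 398.]
 [281. 424.]]
S jac x,y,z [[-3.15, -1.35], [-2.01, 1.84], [0.24, -2.99]]
```

```bash
for i in 1 2; do python3 -m creep '[[0,0,0,0,0,0.1,0.6],[0,0,0,0,0,0.1,0.6]]'; done
python3 - <<'E'
import cv2,numpy as np
from h import *
from plant import manip
S=manip.read_camera("scene");o=manip.observe();P=o["tool_pos"]
ox,oy=294,60
i=np.clip(255*(S["image"]/255.)**.5,0,255).astype(np.uint8)
im=cv2.resize(i[oy:oy+120,ox:ox+80],(400,600),interpolation=cv2.INTER_CUBIC); k=5
M=Rn.from_euler('xyz',o["ee_rot"])
def box(w,h,z0,z1,col,cy=0):
    q=np.array([[-w,-h],[w,-h],[w,h],[-w,h],[-w,-h]])/2
    for z in (z0,z1):
        p=proj(S,P+M.apply(np.c_[q+[0,cy],np.full(5,z)])); cv2.polylines(im,[((p+.5-[ox,oy])*k).astype(int)],False,col,1)
box(76,85,-65,-130,(0,255,255)); 
for s in(-1,1): box(22,8,8,-30,(0,255,0),s*13)
i0=cv2.resize(i[oy:oy+120,ox:ox+80],(400,600),interpolation=cv2.INTER_CUBIC)
cv2.imwrite("pics/c4.png",np.hstack([im,i0]))
E
```

```text
time: 3.7
tool_pos: [574.8, -243.7, 73.1]
ee_rot: [3.14, -0.003, -0.085]
contact_force: [-17.9, 9.7, 62.9]
finger_gap: 17.0
gripper_force: 31.5
time: 3.87
tool_pos: [576.5, -244.7, 72.4]
ee_rot: [3.137, -0.009, -0.085]
contact_force: [-24.8, 13.5, 103.1]
finger_gap: 16.9
gripper_force: 51.6
```

View pics/c4.png

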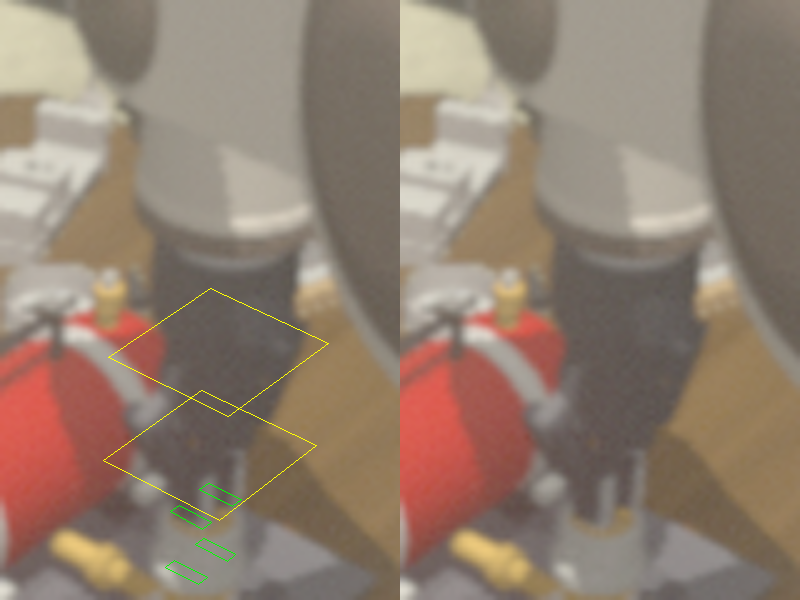

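Contact came at TCP z ≈ 74. So the tips meet the 100 mm rim about 26 mm behind the reported TCP, not 8 mm ahead. The picture agrees: the pads stop at the rim, and the green predicted outlines sit about 34 mm too low. From here I treat the true height as the reported height plus 34. I'll back off now.

```bash
python3 -m creep '[[0,0,0,0,0,-0.4,0.6],[0,0,0,0,0,-0.4,-1],[0,0,0,0,0,0,-1],[0,0,0,0,0,0,-1],[0,0,0,0,0,0,-1],[0,0,0,0,0,0,-1],[0,0,0,0,0,0,-1]]' 40; python3 d.py 574.5 -242 48 -0.087
```

```text
time: 4.5
tool_pos: [573.6, -242.9, 84.1]
ee_rot: [-3.141, 0.001, -0.085]
contact_force: [-0.5, -0.1, 0.4]
finger_gap: 85.3
gripper_force: 0.0
t 4.5 pos [ 573.6 -242.9   84.1] [-3.141e+00  1.000e-03 -8.500e-02] F [-0.5 -0.1  0.4] gap 85.3 j [-0.52  0.32  1.48  0.    1.34  1.13]
turn units [-0.01  0.02  0.02] shift now [ 0.03 -0.04  1.44] shift after turn [ 0.03 -0.04  1.44]
```

```bash
python3 -m creep '[[0,0,0,0.04,-0.04,0.5,-1],[0,0,0,0,0,0.5,-1],[0,0,0,0,0,0.4,-1],[0,0,0,0,0,0,-1]]'
python3 -m creep '[[0,0,0,0,0,0,0.3],[0,0,0,0,0,0,0.3],[0,0,0,0,0,0,0.3],[0,0,0,0,0,0,0.3],[0,0,0,0,0,0,0.3],[0,0,0,0,0,0,0.3],[0,0,0,0,0,0,0.3]]' 40
```

```text
time: 4.83
tool_pos: [573.6, -241.4, 46.5]
ee_rot: [-3.14, 0.004, -0.085]
contact_force: [0.3, 0.6, -0.3]
finger_gap: 85.6
gripper_force: 0.0
time: 5.42
tool_pos: [575.3, -241.4, 50.8]
ee_rot: [-3.141, -0.001, -0.085]
contact_force: [0.2, 7.4, 3.7]
finger_gap: 43.8
gripper_force: 45.7
```

```bash
python3 -m creep '[[0,0,0,0,0,0.1,0.3],[0,0,0,0,0,0.1,0.3]]';python3 -m creep '[[0,0,0,0,0,0.1,0.3],[0,0,0,0,0,0.05,0.3],[0,0,0,0,0,0,0.3]]'
```

```text
time: 5.58
tool_pos: [575.4, -241.4, 45.9]
ee_rot: [-3.141, -0.001, -0.085]
contact_force: [-1.4, 8.1, 8.4]
finger_gap: 44.2
gripper_force: 46.0
time: 5.83
tool_pos: [575.4, -241.4, 42.2]
ee_rot: [-3.141, -0.001, -0.085]
contact_force: [-2.4, 8.1, 10.1]
finger_gap: 43.8
gripper_force: 46.3
```

```bash
python3 -m creep '[[0,0,0,0,0,0.05,0.3],[0,0,0,0,0,0,0.3]]';python3 -m creep '[[0,0,0,0,0,-0.05,0.3],[0,0,0,0,0,-0.03,-0.5],[0,0,0,0,0,0,-1],[0,0,0,0,0,0,-1],[0,0,0,0,0,0,-1],[0,0,0,0,0,0,-1]]'
```

```text
time: 6.0
tool_pos: [575.4, -241.4, 41.1]
ee_rot: [-3.141, -0.001, -0.085]
contact_force: [-2.6, 9.1, 10.3]
finger_gap: 43.8
gripper_force: 46.5
time: 6.5
tool_pos: [574.9, -242.3, 41.9]
ee_rot: [-3.142, 0.0, -0.085]
contact_force: [-0.0, -0.2, -0.2]
finger_gap: 85.3
gripper_force: 0.0
```

Both fingers held the sleeve at a 43.8 mm gap. The force reached 10.3 N, which matches the spring at about 9 to 10 mm of travel. I'm lifting, turning and heading for the gauge, and will check the sleeve once the arm is clear.

```bash
python3 -m creep '[[0,0,0,0,0,-1,-1],[0,0,0,0,0,-1,-1],[0,0,0,0,0,-1,-1],[0,0,-1,0,0,-1,-1],[0,0,-1,0,0,-0.8,-1],[0,0,-1,0,0,0,-1],[0,0,-1,0,0,0,-1],[0,0,-1,0,0,0,-1],[0,0,-1,0,0,0,-1],[0,0,-1,0,0,0,-1]]' 
python3 -m creep '[[0,0,-1,0.2,-0.95,0,-1],[0,0,-1,0.3,-0.95,0,-1],[0,0,-1,0.35,-0.9,0,-1],[0,0,-1,0.45,-0.9,0,-1],[0,0,-1,0.5,-0.85,0,-1],[0,0,-1,0.6,-0.8,0,-1],[0,0,-1,0.65,-0.75,0,-1],[0,0,-1,0.7,-0.7,0,-1],[0,0,-1,0.75,-0.6,0,-1],[0,0,-1,0.85,-0.5,0,-1]]'
python3 d.py 480 99 160 1.59
```

```text
time: 7.33
tool_pos: [574.9, -242.3, 161.9]
ee_rot: [-3.141, 0.0, 0.479]
contact_force: [0.0, 1.0, -0.2]
finger_gap: 85.1
gripper_force: 0.0
time: 8.17
tool_pos: [516.2, -2.0, 162.1]
ee_rot: [3.141, -0.0, 1.279]
contact_force: [0.6, -1.2, -0.4]
finger_gap: 85.5
gripper_force: 0.0
t 8.1667 pos [516.2  -2.  162.1] [ 3.141 -0.     1.279] F [ 0.6 -1.2 -0.4] gap 85.5 j [-0.15  0.05  1.64 -0.    1.46  0.14]
turn units [ 0.    0.   -3.89] shift now [ 3.45 -2.55  0.08] shift after turn [ 4.07 -1.37  0.08]
```

```bash
python3 -m creep '[[0,0,-1,0.9,-0.4,0,-1],[0,0,-1,1,-0.4,0,-1],[0,0,-1,1,-0.35,0,-1],[0,0,-0.9,1,-0.25,0,-1],[0,0,0,0.15,0,0,-1],[0,0,0,0,0,0,-1]]'
python3 d.py 480 99 44 1.59
python3 - <<'E'
import cv2,numpy as np
from h import *
from plant import manip
S=manip.read_camera("scene");a=cv2.imread("pics/scene0.png")
z=lambda i,x,y,w,h:cv2.resize(i[y:y+h,x:x+w],(400,300),interpolation=cv2.INTER_CUBIC)
m=np.vstack([np.hstack([z(a,304,145,60,45),z(S["image"],304,145,60,45)]),np.hstack([z(a,240,190,100,75),z(S["image"],240,210,100,75)])])
cv2.imwrite("pics/c5.png",m)
E
```

```text
time: 8.67
tool_pos: [498.9, 104.2, 162.1]
ee_rot: [3.141, -0.0, 1.588]
contact_force: [0.2, 0.4, 0.4]
finger_gap: 85.5
gripper_force: 0.0
t 8.6667 pos [498.9 104.2 162.1] [ 3.141 -0.     1.588] F [0.2 0.4 0.4] gap 85.5 j [0.05 0.03 1.65 0.   1.46 0.04]
turn units [ 0.   -0.   -0.02] shift now [-0.2  -0.76  4.72] shift after turn [-0.19 -0.76  4.72]
```

View pics/c5.png

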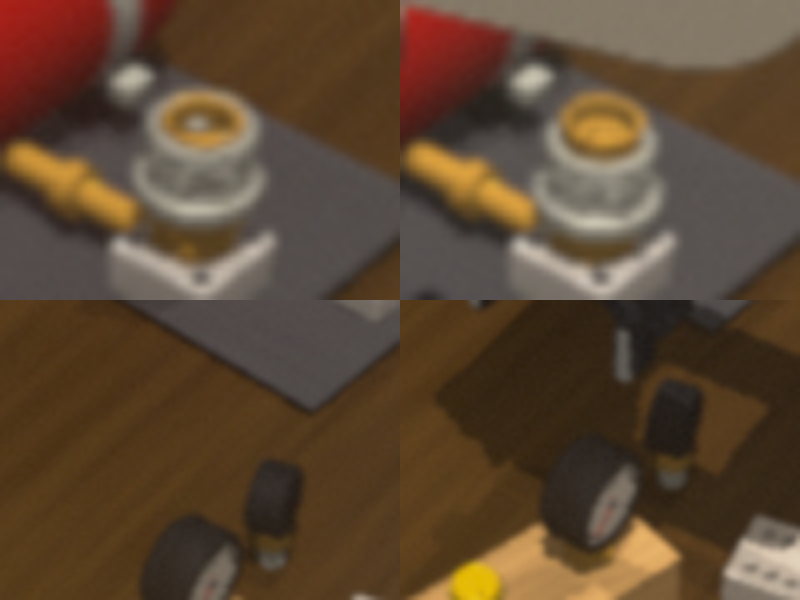

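The sleeve stays back: in the right crop the collar sits lower and the brass lip at (600,120) is exposed. The gauge is still in the rack, with its dial at (610,505) facing the front. I'll lower onto it.

```bash
python3 -m creep '[[0,0,0,-0.2,-0.76,0,-1],[0,0,0,0,0,0,-1]]' 40; python3 -m creep '[[0,0,0,0,0,1,-1],[0,0,0,0,0,1,-1],[0,0,0,0,0,1,-1],[0,0,0,0,0,1,-1],[0,0,0,0,0,0.7,-1],[0,0,0,0,0,0,-1]]'; python3 d.py 480 99 44 1.59
```

```text
time: 8.88
tool_pos: [478.7, 96.5, 161.9]
ee_rot: [-3.141, 0.0, 1.585]
contact_force: [-1.3, -0.2, 0.1]
finger_gap: 85.4
gripper_force: 0.0
time: 9.38
tool_pos: [478.7, 96.7, 41.3]
ee_rot: [-3.137, 0.0, 1.585]
contact_force: [-0.1, 0.2, 0.4]
finger_gap: 85.5
gripper_force: 0.0
t 9.3833 pos [478.7  96.7  41.3] [-3.137  0.     1.585] F [-0.1  0.2  0.4] gap 85.5 j [ 0.04  0.09  1.85 -0.    1.21  0.03]
turn units [-0.06  0.   -0.07] shift now [ 0.09  0.05 -0.11] shift after turn [ 0.09  0.05 -0.11]
```

```bash
python3 -m creep '[[0,0,0,0.09,0.05,0,-1],[0,0,0,0,0,0,0.4],[0,0,0,0,0,0,0.4],[0,0,0,0,0,0,0.4],[0,0,0,0,0,0,0.4],[0,0,0,0,0,0,0.4],[0,0,0,0,0,0,0.4],[0,0,0,0,0,0,0.4],[0,0,0,0,0,0,0.4]]' 60; python3 d.py 480 99 44 1.59
```

```text
time: 10.13
tool_pos: [481.7, 100.0, 45.1]
ee_rot: [3.141, -0.0, 1.587]
contact_force: [-1.3, -0.9, 6.5]
finger_gap: 31.4
gripper_force: 63.8
t 10.1333 pos [481.7 100.   45.1] [ 3.141 -0.     1.587] F [-1.3 -0.9  6.5] gap 31.4 j [0.05 0.09 1.84 0.   1.21 0.03]
turn units [ 0.01 -0.   -0.04] shift now [-0.04 -0.07  0.05] shift after turn [-0.04 -0.07  0.05]
```

```bash
python3 -m creep '[[0,0,0,0,0,-0.5,0.4],[0,0,0,0,0,-1,0.4],[0,0,0,0,0,-1,0.4],[0,0,0,0,0,-1,0.4],[0,0,0,0,0,-1,0.4],[0,0,0,0,0,-0.5,0.4],[0,0,0.4,-0.5,0.2,0,0.4],[0,0,0.9,-0.9,0.3,0,0.4],[0,0,0,-0.9,0.3,0,0.4],[0,0,0,-0.9,0.3,0,0.4]]'
python3 -m creep '[[0,0,0,-0.9,0.33,0,0.4],[0,0,0,-0.9,0.33,0,0.4],[0,0,0,-0.9,0.33,0,0.4],[0,0,0,-0.9,0.33,0,0.4],[0,0,0,-0.9,0.33,0,0.4],[0,0,0,-0.9,0.33,0,0.4],[0,0,0,-0.9,0.33,0,0.4],[0,0,0,-0.9,0.33,0,0.4],[0,0,0,-0.8,0.33,0,0.4],[0,0,0,0,0,0,0.4]]'
python3 d.py 574.5 -241.5 140 1.484
```

```text
time: 10.97
tool_pos: [504.7, 18.1, 169.5]
ee_rot: [-3.142, -0.0, 1.483]
contact_force: [0.4, -0.6, -2.7]
finger_gap: 31.3
gripper_force: 62.9
time: 11.8
tool_pos: [561.5, -190.2, 168.8]
ee_rot: [-3.141, 0.001, 1.48]
contact_force: [0.3, 0.2, -3.6]
finger_gap: 31.6
gripper_force: 62.9
t 11.8 pos [ 561.5 -190.2  168.8] [-3.141e+00  1.000e-03  1.480e+00] F [ 0.3  0.2 -3.6] gap 31.6 j [-0.46  0.2   1.45 -0.    1.49 -0.37]
turn units [-0.01  0.01 -0.04] shift now [-2.    0.71  1.15] shift after turn [-2.    0.7   1.15]
```

```bash
python3 -m creep '[[0,0,0,-0.8,0.3,0,0.4],[0,0,0,-0.8,0.3,0,0.4],[0,0,0,-0.4,0.11,0.6,0.4],[0,0,0,0,0,0,0.4],[0,0,0,0,0,0,0.4]]'
python3 d.py 574.5 -241.5 140 1.484
python3 - <<'E'
import cv2,numpy as np
from h import *
from plant import manip
S=manip.read_camera("scene");P=manip.observe()["tool_pos"]
ox,oy,k=294,110,7.5
im=cv2.resize(S["image"][oy:oy+80,ox:ox+80],(600,600),interpolation=cv2.INTER_CUBIC);im=(255*(im/255.)**.6).astype(np.uint8)
th=np.linspace(0,6.28,60)
def circ(x,y,z,r,col): cv2.polylines(im,[((proj(S,np.c_[x+r*np.cos(th),y+r*np.sin(th),0*th+z])+.5-[ox,oy])*k).astype(int)],True,col,1)
circ(574.5,-241.5,100,17,(0,255,0)); z=P[2]-29
circ(P[0],P[1],z,11,(0,255,255)); circ(P[0],P[1],z+24,15.5,(255,0,255))
cv2.imwrite("pics/c6.png",im)
E
```

```text
time: 12.22
tool_pos: [573.9, -238.0, 153.5]
ee_rot: [-3.14, -0.001, 1.482]
contact_force: [-0.6, -0.5, -1.8]
finger_gap: 31.3
gripper_force: 62.8
t 12.2167 pos [ 573.9 -238.   153.5] [-3.140e+00 -1.000e-03  1.482e+00] F [-0.6 -0.5 -1.8] gap 31.3 j [-0.52  0.27  1.4   0.    1.48 -0.43]
turn units [-0.02 -0.02 -0.02] shift now [-0.14  0.04  0.54] shift after turn [-0.14  0.04  0.54]
```

View pics/c6.png

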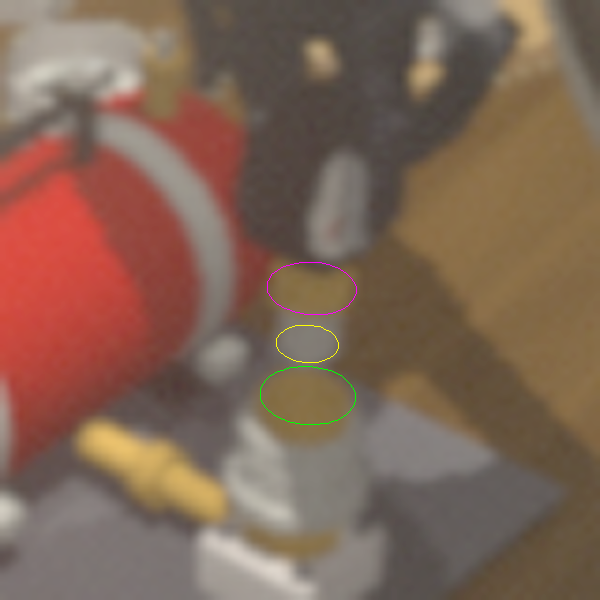

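The gauge hangs upright above the mouth. Its plug at (312,330) and hex at (312,288) match the model, and the coupler mouth is at (307,395). I'll lower it in small steps.

```bash
python3 -m creep '[[0,0,0,-0.08,0.02,0.3,0.4],[0,0,0,0,0,0.3,0.4],[0,0,0,0,0,0.2,0.4],[0,0,0,0,0,0,0.4]]' 80; for i in 1 2; do python3 -m creep '[[0,0,0,0,0,0.08,0.4],[0,0,0,0,0,0.08,0.4]]'; done
```

```text
time: 12.6
tool_pos: [574.2, -239.6, 133.0]
ee_rot: [-3.14, -0.001, 1.483]
contact_force: [-0.8, 0.4, -2.1]
finger_gap: 31.3
gripper_force: 80.6
time: 12.77
tool_pos: [574.8, -240.2, 130.7]
ee_rot: [3.141, 0.0, 1.483]
contact_force: [0.5, 0.0, -1.9]
finger_gap: 31.4
gripper_force: 80.6
time: 12.93
tool_pos: [574.8, -240.4, 126.6]
ee_rot: [3.141, 0.0, 1.483]
contact_force: [-0.4, 0.4, 7.1]
finger_gap: 31.3
gripper_force: 81.7
```

```bash
for i in 1 2 3 4; do python3 -m creep '[[0,0,0,0,0,0.08,0.4],[0,0,0,0,0,0.08,0.4]]' | grep -E "pos|contact"; done
```

```text
tool_pos: [575.6, -241.3, 123.8]
contact_force: [-0.9, -4.5, 23.9]
tool_pos: [576.0, -241.7, 120.0]
contact_force: [6.8, -7.9, 5.9]
tool_pos: [576.3, -242.0, 116.7]
contact_force: [0.9, -6.4, 22.7]
tool_pos: [576.4, -242.2, 113.0]
contact_force: [7.8, -9.6, 5.7]
```

The plug is in the bore, with small side forces. I'll shift about 1 to 2 mm to relieve them and continue down.

```bash
python3 -m creep '[[0,0,0,-0.06,0.05,0.08,0.4],[0,0,0,0,0,0.08,0.4]]' 100| grep -E "pos|contact"; for i in 1 2; do python3 -m creep '[[0,0,0,0,0,0.05,0.4],[0,0,0,0,0,0.05,0.4]]' | grep -E "pos|contact"; done
```

```text
tool_pos: [576.9, -243.1, 107.7]
contact_force: [3.5, -5.0, 6.8]
tool_pos: [576.4, -242.4, 104.9]
contact_force: [-3.1, -0.2, 23.8]
tool_pos: [576.5, -242.6, 104.7]
contact_force: [-10.8, 2.6, 46.2]
```

```bash
python3 -m creep '[[0,0,0,0,0,-0.1,0.4],[0,0,0,0,0,0,0.4]]' | grep -E "pos|contact";python3 -m creep '[[0,0,0,0,0,-0.1,0.4],[0,0,0,0,0,0,0.4]]' | grep -E "pos|contact"
```

```text
tool_pos: [576.3, -242.3, 105.2]
contact_force: [0.8, -2.3, 7.2]
tool_pos: [576.2, -242.2, 106.5]
contact_force: [4.3, -4.5, 1.3]
```

```bash
python3 -m creep '[[0,0,0,0,0,-0.1,0.4],[0,0,0,0,0,0,0.4]]' | grep -E "pos|contact";python3 -m creep '[[0,0,0,0,0,-0.05,0.4],[0,0,0,0,0,0,0.4]]' | grep -E "pos|contact"
```

```text
tool_pos: [575.6, -241.9, 107.0]
contact_force: [7.2, -6.2, -18.8]
tool_pos: [575.5, -241.8, 107.1]
contact_force: [12.0, -8.0, -30.4]
```

An upward pull of 30 N does not move it, so the plug is locked. I'll ease off, release and withdraw upward.

```bash
python3 -m creep '[[0,0,0,0,0,0.1,0.4],[0,0,0,0.02,0.03,0.05,0.4],[0,0,0,0,0,0,0],[0,0,0,0,0,0,-1],[0,0,0,0,0,0,-1],[0,0,0,0,0,0,-1],[0,0,0,0,0,0,-1],[0,0,0,0,0,0,-1]]'; python3 -m creep '[[0,0,0,0,0,-0.4,-1],[0,0,0,0,0,-1,-1],[0,0,0,0,0,-1,-1],[0,0,0,0,0,-1,-1],[0,0,0,0,0,-1,-1],[0,0,0,1,0,0,-1],[0,0,0,1,-0.5,0,-1],[0,0,0,1,-0.5,0,-1],[0,0,0,1,-0.5,0,-1],[0,0,0,0,0,0,-1]]'
python3 - <<'E'
import cv2,numpy as np
from h import *
from plant import manip
S=manip.read_camera("scene")["image"]
T=manip.read_camera("top")["image"]
z=lambda i,x,y:cv2.resize(i[y:y+80,x:x+80],(400,400),interpolation=cv2.INTER_CUBIC)
cv2.imwrite("pics/c7.png",np.hstack([z(S,294,120),z(T,330,150)]))
E
```

```text
time: 15.43
tool_pos: [576.6, -241.4, 106.6]
ee_rot: [3.142, -0.0, 1.483]
contact_force: [-0.3, 0.1, -0.1]
finger_gap: 84.8
gripper_force: 0.0
time: 16.27
tool_pos: [546.9, -135.0, 218.1]
ee_rot: [3.141, -0.001, 1.485]
contact_force: [-0.1, -0.5, 0.0]
finger_gap: 85.7
gripper_force: 0.0
```

View pics/c7.png

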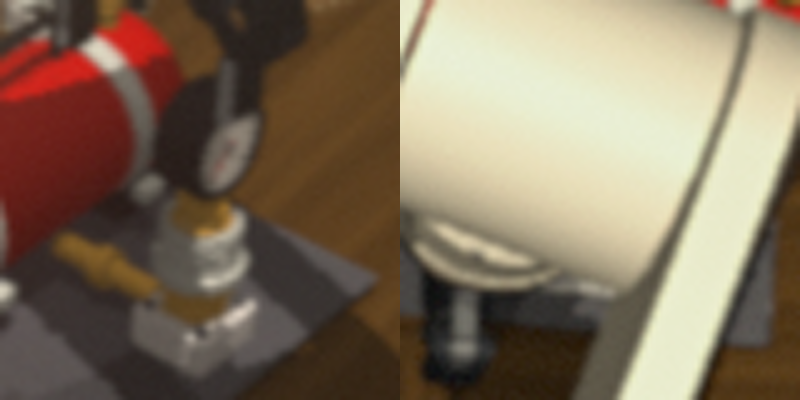

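The picture shows the gauge upright in the coupler, with its dial at (230,150) facing the front. The sleeve is forward again, with its collar at (205,275) and block visible below. The hand is clear, so I'm handing in.

```bash
python3 -c "
from plant import manip
print(manip.finish_job())"
```

```text
the job is handed in; nothing more can be done
None
```

I handed the job in at about 16 s: the sleeve was set back, the gauge is locked in the coupler (a 30 N upward pull did not move it) with its dial to the front, and the hand is clear. An early probe of the rim with the closed fingers reached 103 N, under the 120 N wrist limit, and the judge's verdict was not shown.

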